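Check the air gaps between drying trays with a gap blade

ROBOT

A 6-joint arm with a two-finger parallel gripper is mounted at the origin on the work surface. World frame = base frame: x ahead of the robot, y to its left, z up, the work surface at z = 0. Lengths are in m, angles in rad, forces in N, time in s.
With the tool pointing down it reaches from about 0.35 to 0.925 m from the base axis. Payload 6.4 kg.
Tool frame: the origin (TCP) lies midway between the tips of the shut fingers; the grasp point (between the pads) lies 19 mm behind it; z points along the fingers, x is the direction in which the jaws open and shut, and the axes are right-handed (so a half turn about z gives the same grasp; the last joint's range is limited). The gripper opens to 85 mm and grips with 20 to 120 N. Pads are 22 mm wide; open, the fingers measure 114 mm over their backs; the gripper's body (76 mm by 85 mm) begins 54 mm behind the grasp point. The pads swing forward as they close: fully open they stand 13 mm farther back than shut.
Start: joints at [-1.455, 0.245, 1.558, -0, 1.339, -0.174], TCP at [0.186, -0.623, 0.231] pointing down, gripper open.
Joint ranges: [-3.13, 3.13], [-1.02, 2.26], [0.13, 2.54], [-0.95, 4.09], [0.21, 2.88], [-2.74, 2.74]. Speed limits (rad/s): [2.57, 2.57, 3.14, 3.14, 3.14, 3.14].

INTERFACE

Orientations are given as a 3x3 rotation matrix whose columns are the frame's x, y, z axes.
In Python, from plant import * gives the robot as it stands.
- The arm moves only by the shell command python3 -m handwheel 'ROWS'. ROWS is JSON, a list of rows, each a list of 7 numbers: the turn, a rotation vector about the tool's x, y, z in rad, then the shift along the tool's x, y, z in mm, then the gripper command: -1 is shut, 1 is fully open, values between are in proportion. In form: [[wx, wy, wz, tx, ty, tz, hand], ...]. A call has 1 to 10 rows; each row shifts and turns the commanded pose from where the row before left it, along the tool's axes as they then stand; what a row does not reach is not made up. A row lasts 1/8 s, in which the tool goes at most 62.5 mm and 10.7 degrees, less where a joint would pass 70% of its speed; a pose out of reach is approached as far as the arm can. A call is refused whole if a number of a shift passes 62.5 or a number of a turn 0.188, either way. A call with a gripper value outside its range is refused whole. The fingers move at their own pace and stop on an object; the grip force is fixed at half the most. Time passes only in rows, so rows that do not move let the fingers close. It gives the time, the measured TCP pose, the force and the opening at its end, in the units of the state.
- read_state(): the state, without advancing time (a new reading comes with each control period).
- snapshot(name): name is "side" or "top"; returns (picture, depth): 384x512x3 uint8, red, green, blue; 384x512 float32, m along the optical axis (not along the pixel's ray), 0 where there is no reading.
- camera_model(name): a dict with "fx", "fy", "cx", "cy" (pixels), "k1" (the pictures are not rectified: a ray, as slopes to the right and down, at radius r is drawn at 1 + k1 r^2 times it, then the intrinsics apply), "cam_to_world" (4x4, takes a point from camera to world coordinates). Camera axes: x right, y up, looking along -z (the intrinsics and any distortion apply to the point x, -y, -z); pixel columns grow to the right and rows downward; lengths in m; the calibration is good to about 2 mm. A picture is of the moment at which its call begins. camera_model takes no time and is no camera call.
- close_job(): hands the job in, once; it reports no verdict.
Trained networks look in the newest picture that a camera, given by its name, has taken for a name from the list of things; names that differ only in an ending like _2 or _b are one class to them, and where a whole thing is asked for, a point or a joint stands for the part that bears it (a point fixed in the world has none). Each returns a list of dicts, best first, with "confidence" (0 to 1); they miss things now and then, are a little off and sometimes report something else, mostly with a low value. They report only what shows in the picture. A call takes as long as a camera call.
- find_in(camera, name): "bbox" ([left, top, width, height] in pixels, round what is visible of it).
- silhouettes(camera, name): "pixels" (384x512 bool, what is visible of it) and "bbox" ([left, top, width, height] in pixels, round what is visible of it).
- spot_point(camera, name): "position" ([column, row] in pixels: a listed point, or the origin of a listed thing).
The state is a dict: "time_s": time; "joint_pos": joint angles; "dq": joint speeds; "joint_torque": joint torques, N m; "eef_pos": TCP position; "orientation": TCP orientation; "ft_force": force on the tool from outside, world axes, zero at the start; "moment": the same for the moment, N m; "grip_width": finger opening in m.
Only numpy, scipy, OpenCV 4.12 (cv2) and the standard library are available. Lean on these libraries where they do the work, as an engineer would, in place of code of your own. Each camera call takes 0.05 s, during which the arm holds its last target.

TASK

Take the gap blade out of its wooden stand and test the two pairs of small drying trays that stand on edge. First try it from above in the middle of the narrow gap, in line with it, and press down so that it clearly jams on the tray edges; then slide it down into the middle of the wide gap until it is fully home, its collar resting on the tray edges, and leave it standing there.

Things in the scene. Friction and masses are not known exactly. Their poses are not given: they have to be found in the camera images.
- gauge_grip (a point): Grip centre of the gap blade (loose, 160 g, upright in its stand). Dark wood grip 44 (x) x 22 (y) x 50 mm tall, grasped across y; below it a dark collar 60 x 60 x 8 mm, underside 33 mm below this point; then an aluminium blade 50 (x) x 10 (y) mm, 50 long, its end 83 mm below this point. z up. The round-knobbed wooden press nearby is not this tool.
- stand: The blade's fixed wooden stand, 80 x 80 x 70 mm high; origin under its centre, z up. Its 14 mm wide slot runs along its x, open at the top and both ends; the blade hangs 50 mm deep in it by its collar, which rests on the stand's top, and is drawn straight up.
- wide_mouth (a point): Middle of the top opening of the wide gap, 126 mm above the table: two small wooden green-mesh trays, 150 mm long, 110 high, 24 thick, on edge on a fixed dark base, 28 mm apart. x along the gap, y across it, z up. Gap 110 mm deep; the collar stops the blade 50 mm down, the grip centre then 33 mm above this point. Pairs and stand change places and yaw.
- narrow_mouth (a point): Middle of the top opening of the narrow gap, 126 mm above the table: an equal, fixed pair of trays, but only 5 mm apart, so the 10 mm blade cannot enter and stops on the rigid tray edges with its grip centre 83 mm above this point. x along the gap (150 mm), y across it, z up.

How it is judged:
On the way:
1. the blade, upright and in line with the narrow gap, is pressed on the tray edges over the middle of that gap and jams there (contact force between gauge and narrow_pair above 1 N and x of gauge_grip in the frame of narrow_mouth between -0.045 and 0.045 m and y of gauge_grip in the frame of narrow_mouth between -0.015 and 0.015 m and z of gauge_grip in the frame of narrow_mouth between 0.07 and 0.095 m and angle between the x axis of gauge_grip and the x axis of narrow_mouth, either way round below 0.26 rad and angle between gauge_grip's own z axis and vertical below 0.2 rad), for 0.1 s.
At the end, for the whole second after the job is handed in: The blade stands at rest and upright (within about 10 degrees) in the wide gap, collar on the tray edges (grip centre 25 to 41 mm above the mouth), within 45 mm of the middle along the gap and 20 mm across it (z of gauge_grip in the frame of wide_mouth between 0.025 and 0.041 m and x of gauge_grip in the frame of wide_mouth between -0.045 and 0.045 m and y of gauge_grip in the frame of wide_mouth between -0.02 and 0.02 m and angle between gauge_grip's own z axis and vertical below 0.18 rad and linear speed of gauge below 0.02 m/s); the robot touches nothing.
It also fails if it takes over 48 s, if anything falls off the work surface, if the arm or the gripper's body presses on something with over 40 N, if the wrist force passes 120 N, or if a joint passes its speed limit or range.

## Working session

There is one attempt and no reset: what is moved stays moved. The work goes in short steps, Python scripts to look and compute and a shell command to move; the robot and the scene stay as the last step left them, time stands still between calls to the robot, and variables do not carry over. Pictures are saved under pics/ and viewed, and the job is handed in when it is done.

```bash
mkdir -p pics; ls; python3 - <<'E'
from plant import *
import cv2, numpy as np
np.set_printoptions(precision=4,suppress=True)
s=read_state()
for k,v in s.items(): print(k,np.array(v))
for n in ("side","top"):
    im,d=snapshot(n)
    np.savez(f"{n}0.npz",im=im,d=d)
    cv2.imwrite(f"pics/{n}0.png",im[:,:,::-1])
    m=camera_model(n); print(n,m)
    for t in ("gauge_grip","stand","wide_mouth","narrow_mouth"):
        for r in spot_point(n,t)[:3]: print(n,t,r)
print(read_state()["time_s"])
E
```

```text
pics
time_s 0.0
joint_pos [-1.4551  0.2458  1.5591 -0.      1.3387 -0.1741]
dq [-0.0013  0.0027 -0.0003  0.0002 -0.0012  0.0012]
joint_torque [ -0.0022 -42.9517 -32.613   -0.0003   0.0053  -0.    ]
eef_pos [ 0.1857 -0.6223  0.2302]
orientation [[ 0.2858 -0.9583 -0.0002]
 [-0.9583 -0.2858  0.0019]
 [-0.0019 -0.0003 -1.    ]]
ft_force [-0.3841  0.0147 -0.4501]
moment [ 0.0445 -0.0262 -0.0022]
grip_width 0.08553156016261183
side {'fx': 397.4018935147434, 'fy': 397.4018935147434, 'cx': 262.86277676326137, 'cy': 193.69376363652884, 'k1': -0.14045235021025793, 'cam_to_world': array([[-0.9937,  0.0659, -0.0911,  0.4716],
       [-0.1118, -0.6691,  0.7347,  0.6493],
       [-0.0125,  0.7403,  0.6722,  0.7279],
       [ 0.    ,  0.    ,  0.    ,  1.    ]])}
side gauge_grip {'position': [257.7, 299.8], 'confidence': 0.55}
side stand {'position': [255.6, 330.6], 'confidence': 0.91}
side wide_mouth {'position': [267.2, 190.1], 'confidence': 0.9}
side narrow_mouth {'position': [268.0, 134.7], 'confidence': 0.72}
top {'fx': 371.72057064357597, 'fy': 371.72057064357597, 'cx': 256.39880185434544, 'cy': 190.44647206900126, 'k1': -0.09153717116574699, 'cam_to_world': array([[ 0.0187,  0.9961, -0.0863,  0.4878],
       [-0.9992,  0.0157, -0.0359, -0.0113],
       [-0.0344,  0.0869,  0.9956,  0.8047],
       [ 0.    ,  0.    ,  0.    ,  1.    ]])}
top gauge_grip {'position': [132.4, 194.1], 'confidence': 0.69}
top stand {'position': [147.2, 197.3], 'confidence': 0.67}
top wide_mouth {'position': [265.2, 196.3], 'confidence': 0.79}
top narrow_mouth {'position': [398.0, 186.5], 'confidence': 0.68}
0.5
```

View pics/side0.png

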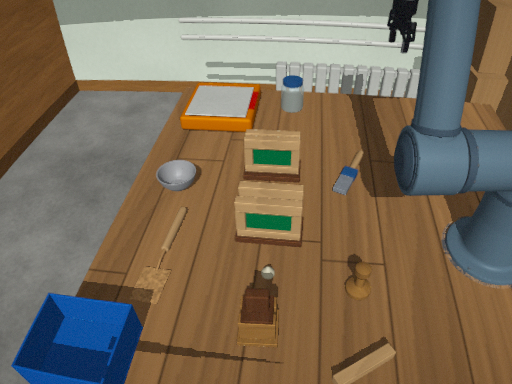

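View pics/top0.png

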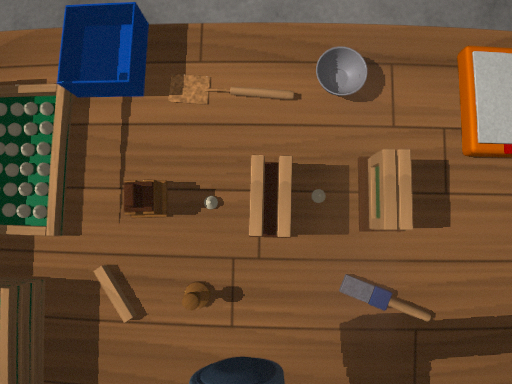

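```bash
cat > h.py <<'E'
import numpy as np, cv2
from plant import camera_model
def cloud(n,d):
    m=camera_model(n); K=np.array([[m["fx"],0,m["cx"]],[0,m["fy"],m["cy"]],[0,0,1]])
    h,w=d.shape; u,v=np.meshgrid(np.arange(w),np.arange(h))
    p=np.stack([u,v],-1).reshape(-1,1,2).astype(np.float64)
    q=cv2.undistortPoints(p,K,np.array([m["k1"],0,0,0.]))[:,0]
    z=d.reshape(-1); c=np.stack([q[:,0]*z,-q[:,1]*z,-z,np.ones_like(z)],1)
    P=(c@m["cam_to_world"].T)[:,:3]; P[z<=0]=np.nan
    return P.reshape(h,w,3)
E
python3 - <<'E'
from h import *
np.set_printoptions(precision=4,suppress=True)
import warnings; warnings.filterwarnings("ignore")
for n in ("top","side"):
    f=np.load(n+"0.npz"); P=cloud(n,f["d"]); Z=P[...,2]
    print(n,"table",np.nanmedian(Z[(abs(Z)<.02)]))
    # trays
    for lo,hi in ((.115,.140),(.072,.095),(.10,.150)):
        M=((Z>lo)&(Z<hi)&(P[...,0]>.3)&(P[...,0]<.7)&(abs(P[...,1])<.5)).astype(np.uint8)
        k,L,st,_=cv2.connectedComponentsWithStats(M)
        for i in range(1,k):
            if st[i,4]<60: continue
            Q=P[L==i]; r=cv2.minAreaRect((Q[:,:2]*1000).astype(np.float32))
            c,dd=np.mean(Q,0),np.linalg.svd(Q[:,:2]-Q[:,:2].mean(0),full_matrices=False)[2][0]
            print(lo,hi,st[i],"rect",np.round(r[0],1),np.round(r[1],1),round(r[2],1),"z",np.median(Q[:,2]),"yaw",np.degrees(np.arctan2(dd[1],dd[0])))
E
```

```text
top table 0.0005602080559035105
0.115 0.14 [ 381  148   32   82 2310] rect [ 555.1 -245.2] [149.9  54.3] 1.1 z 0.12603997632507835 yaw -179.2446754882874
0.115 0.14 [ 249  155   15   82 1064] rect [538.4  13.3] [ 24.  149.2] 89.5 z 0.12625540571233335 yaw 179.51327617687906
0.115 0.14 [ 278  155   15   82 1063] rect [539.  -38.7] [ 24.  149.5] 89.4 z 0.12617710306326002 yaw 179.61984473858158
0.115 0.14 [124 183  13  24 301] rect [535.5 251.2] [43.8 20.6] 1.9 z 0.12767018154216303 yaw -176.2365365186695
0.115 0.14 [  4 288   9  26 196] rect [324.9 493.4] [48.9 13. ] 0.0 z 0.12384026617532112 yaw -179.40279813643983
0.072 0.095 [124 181  30  32 515] rect [535.  251.4] [62.9 60. ] 2.7 z 0.07841597391487998 yaw 163.64704236092538
0.072 0.095 [ 16 284  11  27 181] rect [325.5 490.7] [51.1  9.9] 7.2 z 0.08182644580000809 yaw -178.18769763814984
0.072 0.095 [182 293  18  17 235] rect [332.5 138.7] [32.3 32.1] 62.1 z 0.08079905491099171 yaw -107.1187457052765
0.1 0.15 [ 379  148   34   82 2547] rect [ 555.  -245.3] [150.   54.6] 0.9 z 0.12587071025300522 yaw -179.21363386210552
0.1 0.15 [ 2
[... 1053 characters left out ...]
413
0.072 0.095 [235 212  66  13 372] rect [539.8  21.4] [ 15.2 148.9] 89.7 z 0.08133869927762105 yaw 179.4048786088126
0.072 0.095 [355 261  17  16 212] rect [332.4 142.2] [32.3 34.9] 22.9 z 0.08086609245950543 yaw 163.96239299789593
0.072 0.095 [240 294  34  31 585] rect [535.  255.4] [60.3 59.7] 4.2 z 0.0788706013169197 yaw -162.09584076346772
0.1 0.15 [ 244  129   57   21 1062] rect [ 555.  -243.4] [150.5  59.2] 1.4 z 0.12585324971103223 yaw -179.49275146877406
0.1 0.15 [ 234  181   70   36 2044] rect [539.3 -10.1] [ 80.  150.1] 89.4 z 0.12412759840037696 yaw 179.23957982844914
0.1 0.15 [245 288  24  20 443] rect [535.3 255.1] [41.8 23.7] 5.5 z 0.12662848152106732 yaw -176.75515455048392
```

```bash
python3 - <<'E'
import numpy as np,cv2
a=np.load("top0.npz")["im"][150:250,90:440]; b=np.load("side0.npz")["im"][245:355,210:310]
cv2.imwrite("pics/z1.png",cv2.resize(a[:,:,::-1],None,fx=2.25,fy=2.25,interpolation=cv2.INTER_CUBIC))
cv2.imwrite("pics/z2.png",cv2.resize(b[:,:,::-1],None,fx=5,fy=5,interpolation=cv2.INTER_CUBIC))
E
```

```text
(no output)
```

View pics/z1.png

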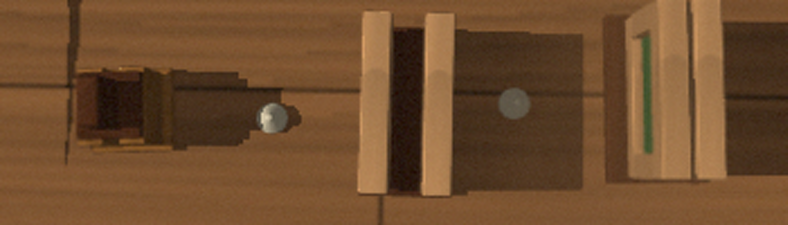

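View pics/z2.png

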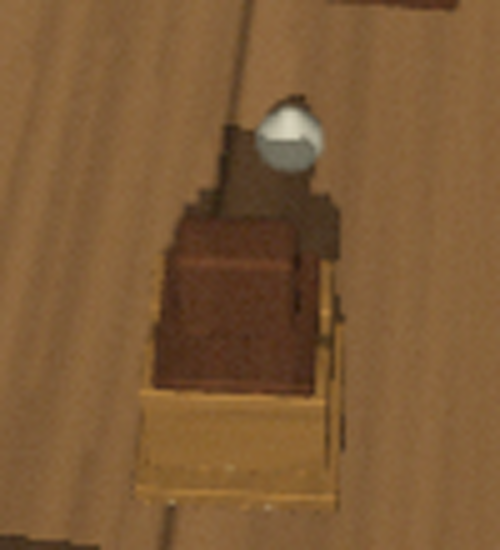

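```bash
python3 - <<'E'
from h import *
f=np.load("top0.npz");P=cloud("top",f["d"])
for r,c in ((202,211),(196,318)): print(np.round(P[r,c],3))
# max heights in workspace corridor
Q=P[(P[...,0]>.4)&(P[...,0]<.65)&(abs(P[...,1])<.4)]; print(np.nanmax(Q[:,2]))
print([ (x['confidence'],x['bbox']) for n in() for x in n])
E
```

```text
[0.53  0.113 0.024]
[ 0.546 -0.113  0.024]
0.13097634194067964
[]
```

```bash
cat >> h.py <<'E'
def plan(xyz,yawdeg):
    from plant import read_state
    from scipy.spatial.transform import Rotation as R
    s=read_state(); M=np.array(s["orientation"]); p=np.array(s["eef_pos"])
    a=np.radians(yawdeg); T=np.array([[np.cos(a),np.sin(a),0],[np.sin(a),-np.cos(a),0],[0,0,-1]]).astype(float)
    rv=R.from_matrix(M.T@T).as_rotvec()
    print("t",s["time_s"],"turn",np.round(rv,4),"shift in target axes mm",np.round(T.T@(np.array(xyz)-p)*1000,1),"now",np.round(p,4),"F",np.round(s["ft_force"],2),"w",round(s["grip_width"],4))
E
python3 -m handwheel '[[0,0,0.125,0,0,0,1],[0,0,0.121,0,0,0,1]]'; python3 -c "
from h import *
plan([.535,.2525,.20],-87.5)"
```

```text
time_s: 0.75
eef_pos: [0.1857, -0.6229, 0.2313]
orientation: [[0.04, -0.999, -0.0], [-0.999, -0.04, 0.0], [-0.0, 0.0, -1.0]]
ft_force: [0.4, -0.7, 0.3]
grip_width: 0.0854
t 0.75 turn [ 0.      0.     -0.0038] shift in target axes mm [-859.3 -387.1   31.3] now [ 0.1857 -0.6229  0.2313] F [ 0.4  -0.66  0.26] w 0.0854
```

```bash
python3 -m handwheel '[[0,0,0,-40,-30,0,1],[0,0,0,-40,-30,0,1],[0,0,0,-40,-30,0,1],[0,0,0,-40,-30,0,1],[0,0,0,-40,-30,0,1],[0,0,0,-40,-30,0,1],[0,0,0,-40,-30,0,1],[0,0,0,-40,-30,0,1],[0,0,0,-40,-30,0,1],[0,0,0,-40,-30,0,1]]'; python3 -m handwheel '[[0,0,0,-46,-9,0,1],[0,0,0,-46,-9,0,1],[0,0,0,-46,-9,0,1],[0,0,0,-46,-9,0,1],[0,0,0,-46,-9,0,1],[0,0,0,-46,-9,0,1],[0,0,0,-46,-9,0,1],[0,0,0,-46,-9,0,1],[0,0,0,-46,-9,0,1],[0,0,0,-46,-6,0,1]]'; python3 -m handwheel '[[0,0,0,0,0,0,1],[0,0,0,0,0,0,1]]';python3 -c "
from h import *
plan([.535,.2525,.20],-87.5)"
```

```text
time_s: 2.0
eef_pos: [0.4688, -0.2088, 0.2317]
orientation: [[0.044, -0.999, 0.001], [-0.999, -0.044, -0.001], [0.001, -0.001, -1.0]]
ft_force: [0.3, -0.9, -0.1]
grip_width: 0.0853
time_s: 3.25
eef_pos: [0.5349, 0.2548, 0.2315]
orientation: [[0.044, -0.999, 0.0], [-0.999, -0.044, 0.0], [-0.0, -0.001, -1.0]]
ft_force: [0.6, -0.7, -0.3]
grip_width: 0.0853
time_s: 3.5
eef_pos: [0.5346, 0.253, 0.2312]
orientation: [[0.044, -0.999, -0.0], [-0.999, -0.044, -0.0], [0.0, 0.0, -1.0]]
ft_force: [-0.4, 0.8, 0.2]
grip_width: 0.0853
t 3.5 turn [ 0.0002 -0.0004  0.0004] shift in target axes mm [ 0.5 -0.4 31.2] now [0.5346 0.253  0.2312] F [-0.43  0.75  0.18] w 0.0853
```

```bash
python3 -m handwheel '[[0,0,0,0,0,40,1],[0,0,0,0,0,40,1],[0,0,0,0,0,30,1],[0,0,0,0,0,20,1],[0,0,0,0,0,14,1],[0,0,0,0,0,0,1]]'; python3 -m handwheel '[[0,0,0,0,0,0,-1],[0,0,0,0,0,0,-1],[0,0,0,0,0,0,-1],[0,0,0,0,0,0,-1],[0,0,0,0,0,0,-1],[0,0,0,0,0,0,-1],[0,0,0,0,0,0,-1],[0,0,0,0,0,0,-1]]'; python3 - <<'E'
from h import *
plan([.535,.2525,.087],-87.5)
from plant import *
im,d=snapshot("side"); cv2.imwrite("pics/g1.png",cv2.resize(im[220:370,170:370,::-1],None,fx=4,fy=4,interpolation=cv2.INTER_CUBIC))
E
```

```text
time_s: 4.25
eef_pos: [0.5345, 0.2528, 0.0868]
orientation: [[0.043, -0.999, -0.001], [-0.999, -0.043, -0.0], [0.0, 0.001, -1.0]]
ft_force: [0.1, -0.6, 0.8]
grip_width: 0.0856
time_s: 5.25
eef_pos: [0.5351, 0.2534, 0.0879]
orientation: [[0.044, -0.999, 0.001], [-0.999, -0.044, 0.0], [-0.0, -0.001, -1.0]]
ft_force: [-0.1, -0.7, 5.8]
grip_width: 0.0217
t 5.25 turn [-0.0009  0.0003  0.0001] shift in target axes mm [0.8 0.2 0.9] now [0.5351 0.2534 0.0879] F [-0.13 -0.73  5.84] w 0.0217
```

View pics/g1.png

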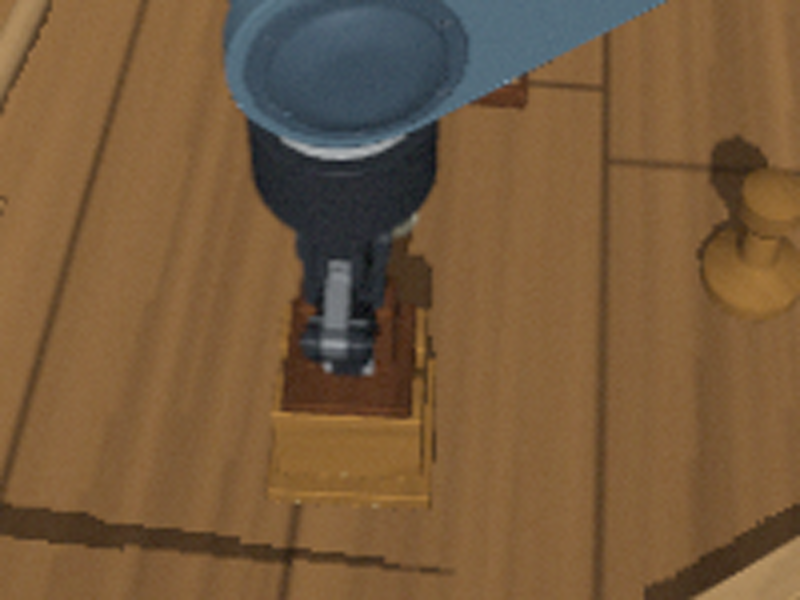

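```bash
python3 -m handwheel '[[0,0,0,0,0,-15,-1],[0,0,0,0,0,-20,-1],[0,0,0,0,0,-25,-1],[0,0,0,0,0,-35,-1],[0,0,0,0,0,-40,-1],[0,0,0,0,0,-35,-1],[0,0,0,0,0,0,-1]]'; python3 - <<'E'
from h import *
from plant import *
plan([.555,-.2445,.258],-89)
im,d=snapshot("side"); cv2.imwrite("pics/g2.png",cv2.resize(im[170:370,170:370,::-1],None,fx=3,fy=3,interpolation=cv2.INTER_CUBIC))
E
```

```text
time_s: 6.18
eef_pos: [0.5365, 0.2537, 0.2621]
orientation: [[0.044, -0.999, 0.008], [-0.999, -0.044, 0.002], [-0.002, -0.008, -1.0]]
ft_force: [0.4, 0.5, -2.1]
grip_width: 0.0214
t 6.175 turn [-0.0081  0.0018  0.0265] shift in target axes mm [498.5  -9.8   4.1] now [0.5365 0.2537 0.2621] F [ 0.42  0.49 -2.07] w 0.0214
```

View pics/g2.png

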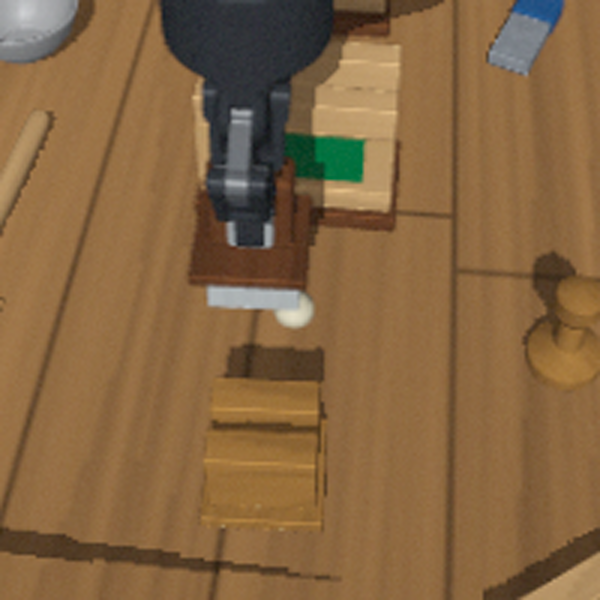

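```bash
python3 -m handwheel '[[-0.008,0.002,0.0265,0,0,0,-1],[0,0,0,40,-1,0,-1],[0,0,0,60,-1,0,-1],[0,0,0,60,-2,0,-1],[0,0,0,60,-1,0,-1],[0,0,0,60,-1,0,-1],[0,0,0,60,-1,0,-1],[0,0,0,60,-1,0,-1],[0,0,0,55,-1,0,-1],[0,0,0,43,-1,0,-1]]';python3 -m handwheel '[[0,0,0,0,0,0,-1],[0,0,0,0,0,0,-1]]'; python3 - <<'E'
from h import *
from plant import *
plan([.555,-.2445,.212],-89)
for n in ("side","top"):
    im,d=snapshot(n); np.savez(n+"1.npz",im=im,d=d); y,x=(60,180) if n=="side" else (110,330)
    cv2.imwrite(f"pics/n1{n}.png",cv2.resize(im[y:y+150,x:x+180,::-1],None,fx=4,fy=4,interpolation=cv2.INTER_CUBIC))
E
```

```text
time_s: 7.48
eef_pos: [0.5522, -0.2463, 0.2559]
orientation: [[0.015, -1.0, -0.011], [-1.0, -0.015, 0.0], [-0.0, 0.011, -1.0]]
ft_force: [-0.4, 0.5, -2.1]
grip_width: 0.0214
time_s: 7.72
eef_pos: [0.5527, -0.2437, 0.2565]
orientation: [[0.017, -1.0, -0.011], [-1.0, -0.017, -0.0], [-0.0, 0.011, -1.0]]
ft_force: [-0.1, 0.3, -1.2]
grip_width: 0.0218
t 7.725 turn [ 0.0105  0.0001 -0.0006] shift in target axes mm [ 0.8 -2.2 44.5] now [ 0.5527 -0.2437  0.2565] F [-0.13  0.31 -1.19] w 0.0218
```

View pics/n1side.png

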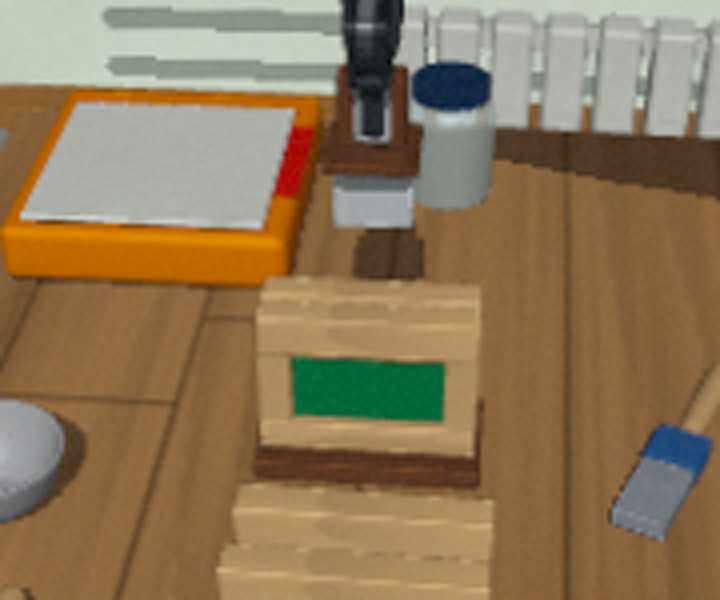

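View pics/n1top.png

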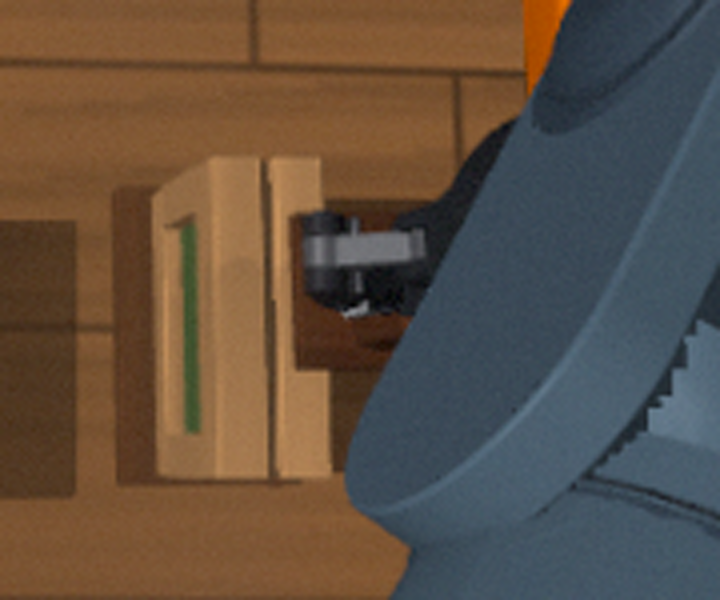

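```bash
python3 -m handwheel '[[0.0105,0,0,1,-2,20,-1],[0,0,0,0,0,20,-1],[0,0,0,0,0,14,-1],[0,0,0,0,0,0,-1]]'; python3 -m handwheel '[[0,0,0,0,0,3,-1],[0,0,0,0,0,3,-1],[0,0,0,0,0,2,-1]]'; python3 -c "
from h import *
plan([.555,-.2445,.193],-89)"
```

```text
time_s: 8.32
eef_pos: [0.5545, -0.2447, 0.2024]
orientation: [[0.018, -1.0, -0.0], [-1.0, -0.018, -0.0], [0.0, 0.0, -1.0]]
ft_force: [0.1, 0.3, -0.8]
grip_width: 0.0212
time_s: 8.7
eef_pos: [0.5554, -0.2458, 0.1965]
orientation: [[0.017, -1.0, 0.003], [-1.0, -0.017, -0.002], [0.002, -0.003, -1.0]]
ft_force: [-0.0, 0.5, -1.4]
grip_width: 0.0213
t 8.7 turn [-0.003  -0.0024 -0.0002] shift in target axes mm [-1.3  0.4  3.5] now [ 0.5554 -0.2458  0.1965] F [-0.03  0.49 -1.42] w 0.0213
```

```bash
python3 -m handwheel '[[0,0,0,0,0,1,-1],[0,0,0,0,0,1,-1],[0,0,0,0,0,0,-1]]'; python3 -m handwheel '[[0,0,0,0,0,1,-1],[0,0,0,0,0,0,-1]]';  python3 -c "
from h import *
plan([.555,-.2445,.193],-89)"
```

```text
time_s: 9.07
eef_pos: [0.5553, -0.2456, 0.1942]
orientation: [[0.017, -1.0, 0.003], [-1.0, -0.017, -0.002], [0.002, -0.002, -1.0]]
ft_force: [0.1, 0.9, -1.7]
grip_width: 0.0213
time_s: 9.32
eef_pos: [0.5555, -0.2457, 0.1939]
orientation: [[0.017, -1.0, 0.003], [-1.0, -0.017, -0.002], [0.002, -0.003, -1.0]]
ft_force: [-0.5, 0.5, 0.9]
grip_width: 0.0213
t 9.325 turn [-0.003  -0.0024 -0.0001] shift in target axes mm [-1.2  0.5  0.9] now [ 0.5555 -0.2457  0.1939] F [-0.49  0.45  0.86] w 0.0213
```

Contact begins at TCP z 0.194, as predicted; pressing further.

```bash
python3 -m handwheel '[[0,0,0,0,0,1,-1],[0,0,0,0,0,1,-1],[0,0,0,0,0,0,-1]]'; python3 -m handwheel '[[0,0,0,0,0,1,-1],[0,0,0,0,0,1,-1],[0,0,0,0,0,0,-1],[0,0,0,0,0,0,-1]]';  python3 - <<'E'
from h import *
plan([.555,-.2445,.193],-89)
from plant import *
for n in ("side","top"):
    im,d=snapshot(n); np.savez(n+"2.npz",im=im,d=d); y,x=(60,180) if n=="side" else (110,330)
    cv2.imwrite(f"pics/n2{n}.png",cv2.resize(im[y:y+150,x:x+180,::-1],None,fx=4,fy=4,interpolation=cv2.INTER_CUBIC))
E
```

```text
time_s: 9.7
eef_pos: [0.5557, -0.2458, 0.1939]
orientation: [[0.017, -1.0, 0.003], [-1.0, -0.017, -0.003], [0.003, -0.003, -1.0]]
ft_force: [-4.7, 2.6, 11.0]
grip_width: 0.0213
time_s: 10.2
eef_pos: [0.5559, -0.2459, 0.1938]
orientation: [[0.018, -1.0, 0.004], [-1.0, -0.018, -0.003], [0.003, -0.003, -1.0]]
ft_force: [-8.1, 4.8, 17.7]
grip_width: 0.0213
t 10.2 turn [-0.0035 -0.003   0.0002] shift in target axes mm [-1.4  0.9  0.8] now [ 0.5559 -0.2459  0.1938] F [-8.05  4.83 17.65] w 0.0213
```

View pics/n2side.png

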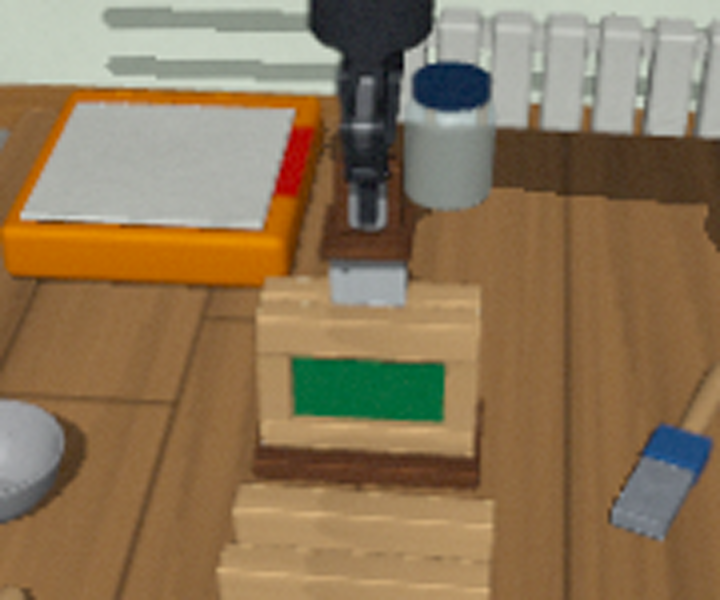

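View pics/n2top.png

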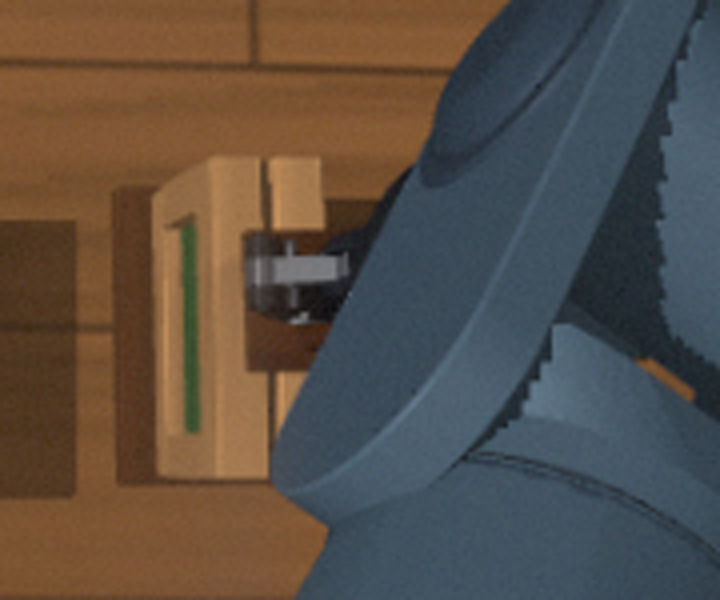

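The side view shows the blade's end (about 368,300 in the crop) resting on the narrow pair's top edges. The top view agrees: the blade sits over the gap, about mid-length. The upward force is 17.7 N and the height has stopped falling, so it is jammed. Next I lift and go to the wide gap.

```bash
python3 -m handwheel '[[0,0,0,0,0,-10,-1],[0,0,0,0,0,-20,-1],[0,0,0,0,0,-20,-1],[0,0,0,0,0,0,-1]]'; python3 - <<'E'
from h import *
plan([.5388,-.0122,.235],-90.5)
E
```

```text
time_s: 10.8
eef_pos: [0.5564, -0.2464, 0.2422]
orientation: [[0.017, -1.0, 0.007], [-1.0, -0.017, -0.005], [0.005, -0.007, -1.0]]
ft_force: [0.2, 0.0, -0.9]
grip_width: 0.0215
t 10.8 turn [-0.0068 -0.0051  0.0261] shift in target axes mm [-234.    19.6    7.2] now [ 0.5564 -0.2464  0.2422] F [ 0.22  0.03 -0.87] w 0.0215
```

```bash
python3 -m handwheel '[[-0.007,-0.005,0.026,0,0,0,-1],[0,0,0,-40,3,0,-1],[0,0,0,-50,4,0,-1],[0,0,0,-50,4,0,-1],[0,0,0,-50,4,0,-1],[0,0,0,-30,3,0,-1],[0,0,0,-14,2,0,-1],[0,0,0,0,0,0,-1],[0,0,0,0,0,0,-1]]'; python3 - <<'E'
from h import *
from plant import *
plan([.5388,-.0122,.144],-90.5)
for n in ("side","top"):
    im,d=snapshot(n); np.savez(n+"3.npz",im=im,d=d); y,x=(100,180) if n=="side" else (110,210)
    cv2.imwrite(f"pics/w1{n}.png",cv2.resize(im[y:y+150,x:x+180,::-1],None,fx=4,fy=4,interpolation=cv2.INTER_CUBIC))
E
```

```text
time_s: 11.92
eef_pos: [0.5374, -0.0124, 0.2398]
orientation: [[-0.01, -1.0, -0.005], [-1.0, 0.01, 0.003], [-0.003, 0.005, -1.0]]
ft_force: [0.3, 0.5, -2.1]
grip_width: 0.0213
t 11.925 turn [ 0.0049  0.0026 -0.0012] shift in target axes mm [-0.2 -1.4 95.8] now [ 0.5374 -0.0124  0.2398] F [ 0.28  0.52 -2.13] w 0.0213
```

View pics/w1side.png

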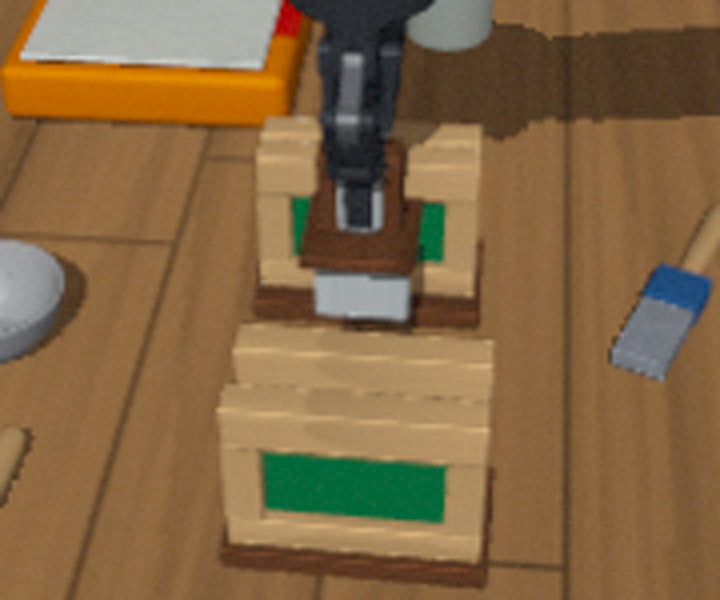

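View pics/w1top.png

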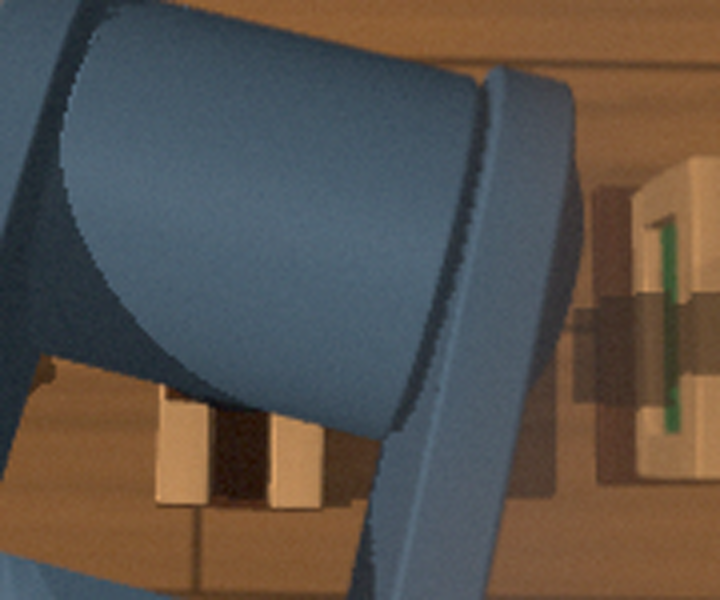

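The blade is upright and centred above the wide gap (blade near 362,298 in the side crop, gap between the rims at rows ~330-400). Descending.

```bash
python3 -m handwheel '[[0.005,0.0025,0,0,-1,20,-1],[0,0,0,0,0,20,-1],[0,0,0,0,0,10,-1],[0,0,0,0,0,10,-1],[0,0,0,0,0,0,-1]]';  python3 -m handwheel '[[0,0,0,0,0,10,-1],[0,0,0,0,0,10,-1],[0,0,0,0,0,8,-1],[0,0,0,0,0,4,-1],[0,0,0,0,0,0,-1]]'; python3 - <<'E'
from h import *
plan([.5388,-.0122,.144],-90.5)
E
```

```text
time_s: 12.65
eef_pos: [0.5379, -0.0115, 0.1795]
orientation: [[-0.009, -1.0, -0.001], [-1.0, 0.009, 0.001], [-0.001, 0.001, -1.0]]
ft_force: [0.6, -0.2, -1.5]
grip_width: 0.0212
time_s: 13.28
eef_pos: [0.538, -0.0113, 0.1476]
orientation: [[-0.009, -1.0, -0.0], [-1.0, 0.009, 0.001], [-0.001, 0.0, -1.0]]
ft_force: [-0.3, -0.7, -2.1]
grip_width: 0.0212
t 13.275 turn [0.0002 0.0005 0.0001] shift in target axes mm [ 0.9 -0.8  3.6] now [ 0.538  -0.0113  0.1476] F [-0.29 -0.71 -2.07] w 0.0212
```

```bash
python3 -m handwheel '[[0,0,0,0,0,2,-1],[0,0,0,0,0,1,-1],[0,0,0,0,0,1,-1],[0,0,0,0,0,0,-1]]';  python3 -m handwheel '[[0,0,0,0,0,1,-1],[0,0,0,0,0,0,-1]]'
```

```text
time_s: 13.78
eef_pos: [0.5382, -0.0113, 0.144]
orientation: [[-0.009, -1.0, 0.0], [-1.0, 0.009, 0.0], [-0.0, -0.0, -1.0]]
ft_force: [-0.1, 0.2, -1.5]
grip_width: 0.0213
time_s: 14.02
eef_pos: [0.5383, -0.0113, 0.1439]
orientation: [[-0.009, -1.0, 0.001], [-1.0, 0.009, 0.0], [-0.0, -0.001, -1.0]]
ft_force: [-4.7, 0.5, 5.6]
grip_width: 0.021
```

```bash
python3 -m handwheel '[[0,0,0,0,0,-0.5,-0.2],[0,0,0,0,0,0,0],[0,0,0,0,0,0,0.5],[0,0,0,0,0,0,1],[0,0,0,0,0,0,1],[0,0,0,0,0,0,1],[0,0,0,0,0,0,1]]'; python3 -m handwheel '[[0,0,0,0,0,-15,1],[0,0,0,0,0,-30,1],[0,0,0,0,0,-40,1],[0,0,0,0,0,-40,1],[0,0,0,0,0,0,1]]'
```

```text
time_s: 14.9
eef_pos: [0.5382, -0.0113, 0.1435]
orientation: [[-0.009, -1.0, 0.001], [-1.0, 0.009, 0.0], [-0.0, -0.001, -1.0]]
ft_force: [-0.8, 0.3, -0.6]
grip_width: 0.0855
time_s: 15.52
eef_pos: [0.5403, -0.0118, 0.2741]
orientation: [[-0.009, -1.0, 0.01], [-1.0, 0.009, -0.002], [0.002, -0.01, -1.0]]
ft_force: [-0.0, -1.1, -0.1]
grip_width: 0.0853
```

```bash
python3 -m handwheel '[[0,0,0,40,30,0,1],[0,0,0,45,30,0,1],[0,0,0,45,30,0,1],[0,0,0,45,30,0,1],[0,0,0,45,0,0,1],[0,0,0,0,0,0,1]]'; python3 - <<'E'
from h import *
from plant import *
import warnings; warnings.filterwarnings("ignore")
for n in ("side","top"):
    im,d=snapshot(n); P=cloud(n,d); Z=P[...,2]; y,x=(100,180) if n=="side" else (110,180)
    cv2.imwrite(f"pics/e{n}.png",cv2.resize(im[y:y+150,x:x+180,::-1],None,fx=4,fy=4,interpolation=cv2.INTER_CUBIC))
    for lo,hi in ((.178,.19),(.131,.14)):
        Q=P[(Z>lo)&(Z<hi)&(abs(P[...,0]-.539)<.06)&(abs(P[...,1]+.012)<.05)]
        if len(Q)>5: print(n,lo,len(Q),np.median(Q[:,2]),[np.round(v,1) for v in cv2.minAreaRect((Q[:,:2]*1000).astype(np.float32))])
print(read_state()["time_s"])
E
```

```text
time_s: 16.27
eef_pos: [0.4154, -0.2323, 0.2682]
orientation: [[-0.013, -1.0, -0.0], [-1.0, 0.013, 0.001], [-0.001, 0.0, -1.0]]
ft_force: [-0.1, 1.0, -0.1]
grip_width: 0.0853
side 0.178 163 0.18414758916759533 [array([539. ,  -7.9]), array([23.7, 43.2]), np.float64(89.9)]
side 0.131 300 0.13489689464595245 [array([538.9,  -9.1]), array([61.6, 59.3]), np.float64(89.6)]
top 0.178 331 0.183883922334241 [array([538.9, -11.8]), array([42.6, 20.2]), np.float64(1.0)]
top 0.131 742 0.13432792184860937 [array([538.4, -11.9]), array([58.4, 58.2]), np.float64(0.9)]
16.375
```

View pics/eside.png

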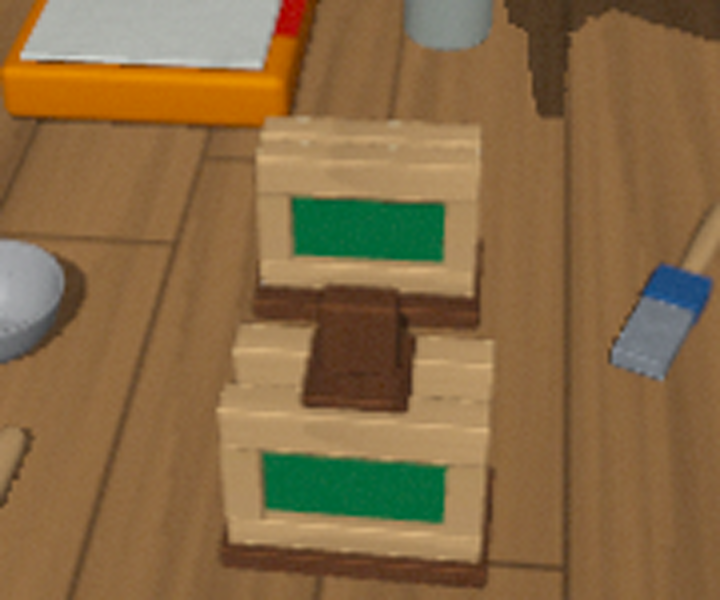

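View pics/etop.png

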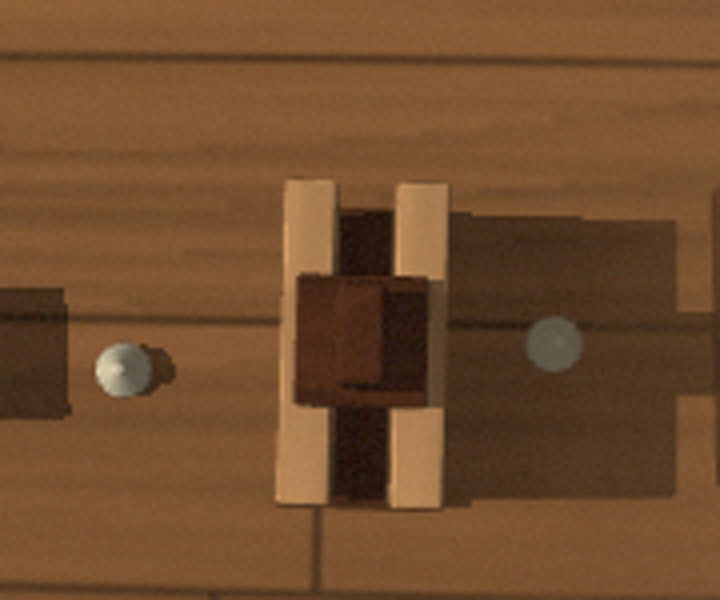

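Both views show the collar flat on both wide-gap trays, in the middle (top crop 360,340). The grip top is at 0.184 m, which is the height expected when it is fully home, and the arm is clear.

```bash
python3 -c "
from plant import *
print(close_job())"
```

```text
the job is handed in; nothing more can be done
None
```

The gap blade jammed on the narrow gap as it should and now stands fully home in the wide gap. I handed the job in at about 16.4 s, and the hand-in gives no verdict.

- **Narrow gap:** I drew the blade from its stand and pressed it down on the tray edges, in line with the gap and within about 2 mm of its middle. It stopped there with about 18 N of upward force. The tool stayed upright, and the TCP held at 0.194 m as predicted for the blade stopping on the edges.
- **Wide gap:** The blade slid in without touching the trays until its collar met the edges, where the force rose to about 6 N. I then released it and moved the arm away.
- **Last checks:** From the top camera, the grip is at (0.539, -0.012), within 1 mm of the middle of the gap. The grip top is at 0.184 m, so its centre is about 33 mm above the mouth. The collar lies flat on both trays and the blade is upright.
- **Disagreement:** The side camera placed the blade about 3–4 mm further in y than the top camera. It showed a similar shift in y (2–4 mm) for the trays and the grip in the first pictures, so I took it as calibration error. No check failed.

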